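Isolate the tile press, slip its latch and hold the beam up

TASK

The tile press is finished: first flip the handle of its isolator switch right over to off, the stop where it leans away from the robot. Then pull the black disc of the spring latch on the press sideways, to the left as seen from the robot, until the catch is out from under the ball, lift the beam off the ball by that disc, and finish while holding the beam still, its front end about 10 cm above the ball. Do not disturb the other things on the table.

Things in the scene. Friction and masses are not known exactly. Their poses are not given: they have to be found in the camera images.
- press: Fixed bench tile press. Origin on the table under its steel ball; x runs from the ball along the beam to the hinge (roughly away from the robot), y left, z up. Grey base: x -50 to 300 mm, y +-75, 22 high. Ball: 45 mm, flat underside 72 mm and top 106 mm above the table, on an 18 mm neck. A plaster mould with a tile lies under the beam.
- beam_hinge (a point): Centre of the beam's hinge pin, in the press frame at x +240 mm, 98 mm above the table; the pin runs along the press y axis between two cheeks whose tops are 120 mm high.
- beam: Dark steel beam with, at its front end, a cup (coupler, 72 mm across, 43 high, open below) that sits over the ball. Origin at the hinge; beam down: axes as the press, the ball axis at its x -240 mm. It pitches up to 0.8 rad about y as the front rises (0.28 rad = 66 mm, 0.42 = 98 mm), only with the latch drawn. Lifting its front takes 4 to 9 N; it falls back if let go.
- latch (a joint): Travel of the spring latch along the beam's +y axis, m: 0 = closed (a tooth on the +y side reaches under the ball's flat underside), stop at 0.022. The tooth is clear of the ball from 0.010. Its spring pulls it back: 2.5 N closed, 8 N fully drawn. It may spring back once the tooth has risen above the ball.
- latch_tab (a point): Centre of the black disc upright on the latch, above the ball: 36 mm diameter, 14 mm thick along y (grip its flat faces, fingers at +y and -y). Beam down: centre 154 mm above the table, top 172. Below it a 20 mm wide, 14 mm thick stem to the steel slide plate, top at 127.5 mm; spring barrel at -y, top 123. Axes as the beam's; moves with latch and beam.
- isolator_box: Fixed grey isolator box, 110 (x) x 85 (y) x 50 mm high, to the left or right of the press. Origin under its centre; x points away from the robot (with some yaw), y left, z up. Two cheeks at y +-26 mm reach 74 mm high.
- isolator_pivot (a point): The isolator handle's pivot, over the box centre, 62 mm above the table; the pivot axis is the box's y axis.
- isolator_grip (a point): Middle of the handle's crossbar: a black bar 18 mm thick and 56 mm long along the box's y axis, 65 mm from the pivot on a 16 mm wide stem. With the handle on it lies 42 mm to the -x side of the pivot and 112 mm above the table.
- isolator (a joint): Isolator handle angle, rad: 0 = on (leans 0.7 rad to the box's -x side, towards the robot), 1.4 = off (leans 0.7 rad to +x, away from the robot). The weighted handle falls from the middle (0.7) to either stop and rests there; about 2 N at the bar moves it. It can be pushed over with closed fingers.
- canister: Orange plastic canister, 90 mm across, 110 mm high with two wooden tools up to 160 mm, on the other side of the press from the isolator. Origin under its centre. Leave alone.
- tub: White plastic tub, 84 mm across, 80 mm high; origin under its centre. Leave alone.
- glaze_jar: White jar with dark lid, 84 mm across, 85 mm high; origin under its centre. Leave alone.
- pinch_pot: Small terracotta pot, 60 mm across, 40 mm high; origin under its centre. Leave alone.
- figure: Fired clay standing figure on a 70 x 100 mm foot, 216 mm high; origin under its centre. Leave alone.
- brush: Brush lying on the table in front of the press; origin under its middle. Leave alone.
- wood_rib: Flat wooden modelling rib 50 x 100 x 12 mm lying in front of the press; origin under its centre. Leave alone.
Not all that is in view belongs to the job. Of the things that look like the isolator_box, the smallest one is meant.

How it is judged:
On the way, in this order (a step that is already met when the one before it is completed fails the run):
1. the isolator handle is over at off, the beam still down (value of joint isolator above 1.2 rad and angle between beam's own z axis and vertical below 0.03 rad), for 0.2 s.
2. the latch is drawn aside clear of the ball, the beam still down (all of step 1 and value of joint latch above 0.01 m), for 0.1 s.
At the end, for the whole second after the job is handed in: Isolator handle at off (over 1.2 rad), beam raised more than 0.28 rad (about 66 mm at the front) and still (under 0.1 rad/s), held up by the fingers on the beam or its latch (over 1.5 N) through the last second (value of joint isolator above 1.2 rad and angle between beam's own z axis and vertical above 0.28 rad and angular speed of beam below 0.1 rad/s and contact force between the fingers and beam above 1.5 N); the arm keeps its last pose, push and grip.
It fails at once if one of the other things (canister, tub, jar, pot, figure, brush, rib) is shifted more than 30 mm (distance of any of canister, tub, glaze_jar, pinch_pot, figure, brush, wood_rib from where it was at the start of the episode above 0.03 m).
It also fails if it takes over 58 s, if anything falls off the work surface, if the arm or the gripper's body presses on something with over 40 N, if the wrist force passes 120 N, or if a joint passes its speed limit or range.

ROBOT

A 7-joint arm with a two-finger parallel gripper is mounted at the origin on the work surface. World frame = base frame: x ahead of the robot, y to its left, z up, the work surface at z = 0. Lengths are in m, angles in rad, forces in N, time in s.
With the tool pointing down it reaches from about 0.425 to 0.875 m from the base axis. Payload 4.7 kg.
Tool frame: the origin (TCP) lies at the very end of the fingers, on their centre line; the grasp point (between the pads) lies 19 mm behind it; z points along the fingers, y is the line along which they close (so a half turn about z gives the same grasp; the last joint's range is limited). The gripper opens to 85 mm and grips with 20 to 120 N. Pads are 22 mm wide; open, the fingers measure 114 mm over their backs; the gripper's body (76 mm by 85 mm) begins 54 mm behind the grasp point. The pads swing forward as they close: fully open they stand 13 mm farther back than shut.
Start: joints at [-1.28, 0.321, -0.07, 1.45, 0.023, 1.371, -0.057], TCP at [0.178, 0.625, 0.231] pointing down, gripper open.
Joint ranges: [-2.86, 2.86], [-0.3, 2.09], [-1.38, 1.24], [0.06, 2.45], [-1.56, 4.7], [0.09, 2.05], [-2.69, 2.69]. Speed limits (rad/s): [2.57, 2.57, 3.14, 3.14, 3.14, 3.14, 3.14].

INTERFACE

Orientations are given as a rotation vector (axis times angle).
In Python, from cell import get_state, vision, manip gives the robot as it stands.
- The arm moves only by the tool servo_tool, never from a script. Its argument "motion" is a list of rows, each an object with "angular": the turn, a rotation vector about the tool's x, y, z in rad, a list of three; "linear": the shift along the tool's x, y, z in mm, a list of three; "jaw": the closure, from 0 (fully open) to 1 (shut). A call has 1 to 5 rows; each row shifts and turns the commanded pose from where the row before left it, along the tool's axes as they then stand; what a row does not reach is not made up. A row lasts 1/10 s, in which the tool goes at most 50 mm and 8.59 degrees, less where a joint would pass 70% of its speed; a pose out of reach is approached as far as the arm can. A call is refused whole if a number of a shift passes 50 or a number of a turn 0.15, either way. A call with a gripper value outside its range is refused whole. The fingers move at their own pace and stop on an object; "grip_force" is the grip in N (left out, the last holds). Time passes only in rows, so rows that do not move let the fingers close. It gives the time, the measured TCP pose, the force, the opening and the grip force at its end, in the units of the state.
- get_state(): the state, without advancing time (a new reading comes with each control period).
- vision.capture(name): name is "scene" or "side" or "wrist"; returns a dict with "image" (384x512x3 uint8, blue, green, red), "range_z" (384x512 float32, m along the optical axis (not along the pixel's ray), 0 where there is no reading), "K" (3x3 intrinsics, pixels), "k1" (the pictures are not rectified: a ray, as slopes to the right and down, at radius r is drawn at 1 + k1 r^2 times it, then the intrinsics apply), "rvec" (rotation vector, rad) and "tvec" (3), from world to camera coordinates, as OpenCV has them; the wrist camera has in their place "tool_from_camera" (4x4, takes a point from camera to tool coordinates, whose origin is the TCP and whose axes are the flange's). Camera axes: x right, y down, z forward; pixel columns grow to the right and rows downward; lengths in m; the calibration is good to about 2 mm. A picture is of the moment at which its call begins: read the wrist's pose just before it.
- manip.sign_off(): hands the job in; it is judged then, once.
The state is a dict: "time_s": time; "q": joint angles; "joint_velocities": joint speeds; "joint_efforts": joint torques, N m; "tcp_pos": TCP position; "orientation": TCP orientation; "ft_force": force on the tool from outside, world axes, zero at the start; "torque": the same for the moment, N m; "finger_gap": opening from 0.0 (shut) to 1.0 (fully open); "grasp_force": force on a finger pad.
Only numpy, scipy, OpenCV 4.12 (cv2) and the standard library are available. Lean on these libraries where they do the work, as an engineer would, in place of code of your own. Each camera call takes 0.05 s, during which the arm holds its last target. There are 200 camera calls.

## Working session

There is one attempt and no reset: what is moved stays moved. The work goes in short steps, Python scripts to look and compute and a tool call to move; the robot and the scene stay as the last step left them, time stands still between calls to the robot, and variables do not carry over. Pictures are saved under pics/ and viewed, at most 10 in all, crops included, and the job is handed in when it is done.

Besides the shell and the picture viewer there is one more tool, called after "Emit:" by a JSON object that holds its "method" and its "body". servo_tool: Moves the arm, as the interface text tells. Its arguments: {"type":"object","properties":{"motion":{"type":"array","items":{"type":"object","properties":{"angular":{"type":"array","items":{"type":"number"}},"linear":{"type":"array","items":{"type":"number"}},"jaw":{"type":"number"}}}},"grip_force":{"type":"number"}},"required":["motion"]}

```bash
mkdir -p pics; cat > h.py <<'E'
import numpy as np, cv2, pickle
from scipy.spatial.transform import Rotation as R
from cell import get_state, vision, manip
def cap(name,fn):
    s=get_state(); c=vision.capture(name); c['s']=s
    cv2.imwrite(f'pics/{fn}.png',c['image']); pickle.dump(c,open(f'{fn}.pkl','wb')); return c
def load(fn): return pickle.load(open(f'{fn}.pkl','rb'))
def cloud(c):
    h,w=c['range_z'].shape; K=np.array(c['K']); 
    u,v=np.meshgrid(np.arange(w),np.arange(h))
    p=cv2.undistortPoints(np.stack([u,v],-1).reshape(-1,1,2).astype(np.float64),K,np.array([c['k1'],0,0,0.]))[:,0]
    z=c['range_z'].reshape(-1,1); P=np.hstack([p*z,z])
    if 'rvec' in c:
        Rm=R.from_rotvec(np.ravel(c['rvec'])).as_matrix(); W=(P-np.ravel(c['tvec']))@Rm
    else:
        T=np.array(c['tool_from_camera']); P=P@T[:3,:3].T+T[:3,3]
        W=P@R.from_rotvec(c['s']['orientation']).as_matrix().T+np.array(c['s']['tcp_pos'])
    W[z[:,0]<=0]=np.nan
    return W.reshape(h,w,3)
E
python3 - <<'E'
from h import *
a=cap('scene','scene0');b=cap('side','side0')
print(get_state())
for c in(a,b):print(c['K'],c['k1'],c['rvec'],c['tvec'])
E
```

```text
{'time_s': 0.1, 'q': array([-1.27988156,  0.32177349, -0.07006713,  1.45153313,  0.02263967,
        1.37075195, -0.0569106 ]), 'joint_velocities': array([ 2.65957904e-04, -2.28808532e-04, -6.03831459e-04, -3.88127676e-03,
       -8.10500392e-05, -1.02523126e-03,  3.01662233e-04]), 'joint_efforts': array([ 4.24776463e-04, -4.94870818e+01, -3.83785777e-01, -3.15211093e+01,
        1.30292214e-02,  7.29235617e-03, -1.35182012e-05]), 'tcp_pos': array([0.17758506, 0.62479853, 0.2303267 ]), 'orientation': array([-4.33406387e-01, -3.11145243e+00,  2.63409741e-03]), 'ft_force': array([-0.11551489, -0.41107858,  0.20074008]), 'torque': array([-0.01156962,  0.00671148,  0.00905555]), 'grasp_force': 0.0, 'finger_gap': 1.0009239056207253}
[[470.48921095   0.         252.15345606]
 [  0.         470.48921095 192.66518475]
 [  0.           0.           1.        ]] 0.03631422401441732 [ 2.05540592  1.57840838 -0.53584463] [-0.06090334 -0.31326555  1.94689476]
[[425.36614764   0.         251.68793133]
 [  0.         425.36614764 187.24431429]
 [  0.           0.           1.        ]] -0.03908622925900566 [ 0.92444188 -2.5707693   1.01308743] [0.34300034 0.33214624 1.21711374]
```

View pics/scene0.png

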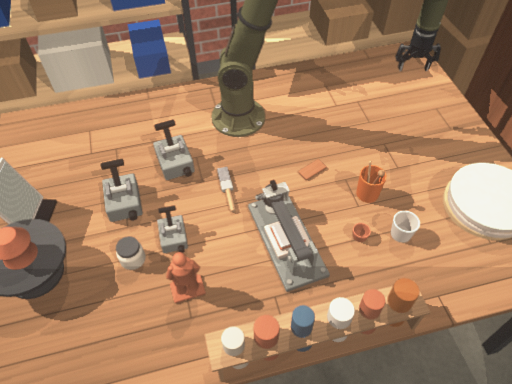

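View pics/side0.png

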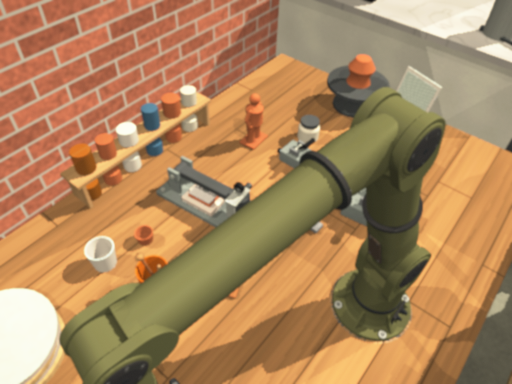

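The scene camera faces the robot, so the robot's left is image right. There are three isolator candidates: handle bars at (165,126), (113,164) and (167,211). The last looks smallest. The latch disc is at about (273,186) and the press hinge at about (295,270). Next I measure them and crop in.

```bash
python3 - <<'E'
from h import *
c=load('scene0');W=cloud(c)
# boxes: top-surface points between 40 and 60mm etc. per window
for n,(u0,u1,v0,v1) in dict(A=(150,195,118,182),B=(98,145,156,223),C=(152,190,203,255)).items():
    P=W[v0:v1,u0:u1].reshape(-1,3);P=P[P[:,2]>0.015]
    h=P[:,2]
    print(n,len(P),'zpct',np.percentile(h,[50,95,99.5]).round(3))
    hist,e=np.histogram(h,np.arange(0,.2,.005));print(hist)
    top=P[h>h.max()-0.02];print(' bar',top.mean(0).round(3))
    b=P[(h<0.085)].astype(np.float32);r=cv2.minAreaRect(b[:,:2]*1000);print(' rect',r)
P=W[180:290,240:330].reshape(-1,3)
Q=P[(P[:,2]>0.012)&(P[:,2]<.03)].astype(np.float32);print('press base',cv2.minAreaRect(Q[:,:2]*1000))
Q=P[P[:,2]>.14];print('disc',len(Q),Q.mean(0).round(3),Q.min(0),Q.max(0))
for p in[(116,164),(168,211),(273,186),(280,190),(182,260),(129,243),(228,190),(313,170),(370,185),(361,232),(404,225)]:
    print(p,W[p[1],p[0]].round(3))
i=c['image']; a=cv2.resize(i[110:270,90:200],None,fx=3.6,fy=3.6,interpolation=2);b=cv2.resize(i[160:300,230:340],None,fx=3.6,fy=3.6,interpolation=2)
a=a[:576];o=np.zeros((576,a.shape[1]+b.shape[1],3),np.uint8);o[:,:a.shape[1]]=a;o[:b.shape[0],a.shape[1]:]=b
cv2.imwrite('pics/crop0.png',o)
E
```

```text
A 1466 zpct [0.068 0.158 0.166]
[  0   0   0  21  21  36  23  33  50  41  33  50 174 364 121  25  21  28
  53  68  48  16  15   8  11  10  16  10  22  14  31  46  43  14   0   0
   0   0   0]
 bar [ 0.127 -0.296  0.158]
 rect ((190.12716674804688, -288.36151123046875), (184.0531005859375, 118.5707778930664), 6.53328800201416)
B 1691 zpct [0.068 0.159 0.165]
[  0   0   0  26  31  31  32  42  42  55  46  37 199 428 170  20  23  40
  50  86  65  16  14  12  12  12  15  12  17  21  29  40  59   8   1   0
   0   0   0]
 bar [ 0.264 -0.496  0.16 ]
 rect ((328.232421875, -494.7183532714844), (178.9237823486328, 113.98646545410156), 0.5069599747657776)
C 1045 zpct [0.052 0.121 0.215]
[  0   0   0  20  20  25  41  27  44 233 268  37  22  31  73  33   7  10
  10  13   7  11  18  35  31   5   0   0   0   0   0   0   0   0   0   0
   0   0   0]
 bar [ 0.698 -0.328  0.212]
 rect ((517.2802734375, -347.7001953125), (88.09431457519531, 132.2077178955078), 88.49993896484375)
press base ((618.0787353515625, 20.966636657714844), (349.8712463378906, 152.40310668945312), 5.768798351287842)
disc 65 [0.498 0.006 0.162] [ 0.47691727 -0.0013938   0.14074492] [0.51137142 0.015667   0.17831294]
(116, 164) [ 0.271 -0.482  0.16 ]
(168, 211) [ 0.47  -0.344  0.106]
(273, 186) [0.504 0.002 0.165]
(280, 190) [0.499 0.029 0.127]
(182, 260) [ 0.719 -0.326  0.209]
(129, 243) [ 0.549 -0.481  0.092]
(228, 190) [ 0.373 -0.125  0.02 ]
(313, 170) [0.361 0.203 0.013]
(370, 185) [0.547 0.331 0.111]
(361, 232) [0.655 0.274 0.004]
(404, 225) [0.669 0.423 0.009]
```

View pics/crop0.png

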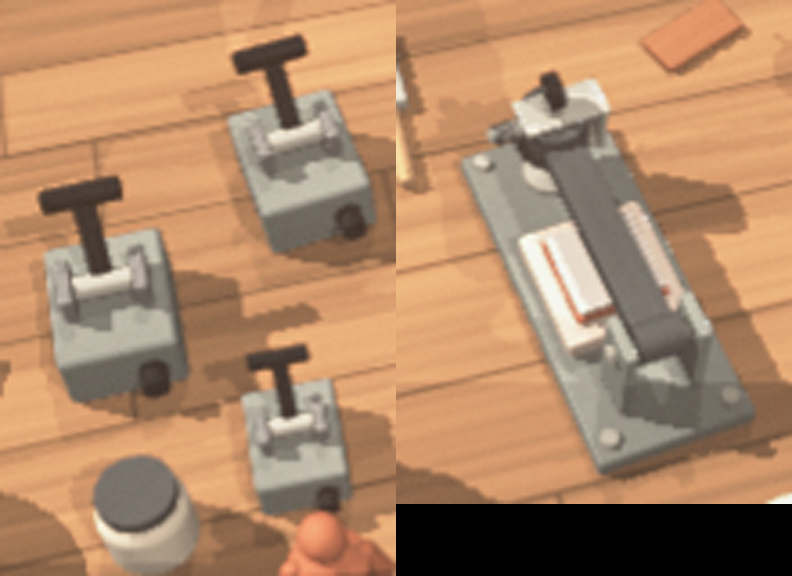

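The close crop confirms it. C, at the bottom right of the left panel, is clearly the smallest box, with a 50 mm top and its bar at z≈0.112. That makes C the isolator box.

```bash
cat >> h.py <<'E'
def yawR(a):  # tool down, tool y at world angle a
    y=np.array([np.cos(a),np.sin(a),0]);z=np.array([0,0,-1.]);return R.from_matrix(np.stack([np.cross(y,z),y,z],1))
def plan(p,ori,stages,o):
    """rows from (p,ori) through stages [(pos,yaw_deg,nrows)]"""
    for q,a,n in stages:
        q=np.array(q,float);Rt=yawR(np.radians(a)) if np.isscalar(a) else a
        rv=(ori.inv()*Rt).as_rotvec();p0=p
        for k in range(n):
            d=ori.inv().apply((q-p0)/n)*1000
            print('lin',d.round(1),'ang',(rv/n).round(3)) if (k<o) else None
            ori=ori*R.from_rotvec(rv/n)
        p=q
def cur():
    s=get_state();return np.array(s['tcp_pos']),R.from_rotvec(s['orientation']),s
E
python3 - <<'E'
from h import *
W=cloud(load('scene0'))
P=W[203:262,145:195].reshape(-1,3)
b=P[(P[:,2]>.044)&(P[:,2]<.056)&(P[:,0]<.6)].astype(np.float32)
print('top',cv2.minAreaRect(b[:,:2]*1000),b.min(0),b.max(0))
b=P[(P[:,2]>.108)&(P[:,2]<.14)&(P[:,0]<.5)].astype(np.float32)
print('bar',len(b),b.mean(0),cv2.minAreaRect(b[:,:2]*1000))
F=W[245:305,160:210].reshape(-1,3);F=F[(F[:,2]>.02)&(F[:,0]>.6)];print('fig',F.min(0),F.max(0))
p,o,s=cur()
plan(p,o,[((.42,.40,.26),0,10),((.50,.02,.27),-84,10),((.40,-.34,.25),-84,10)],99)
E
```

```text
top ((508.54150390625, -347.3216552734375), (88.15963745117188, 114.51055145263672), 88.17996215820312) [ 0.45072415 -0.3920484   0.04404465] [ 0.56652474 -0.30321106  0.05598008]
bar 91 [ 0.46924052 -0.34480432  0.1184271 ] ((468.25341796875, -344.59234619140625), (19.662294387817383, 55.65677261352539), 6.126458644866943)
fig [ 0.68396105 -0.38303388  0.02002871] [ 0.74124616 -0.28307597  0.21901552]
lin [-29.5 -15.   -2.9] ang [-0.     0.     0.129]
lin [-31.2 -11.1  -2.9] ang [-0.     0.     0.129]
lin [-32.3  -7.   -2.9] ang [-0.     0.     0.129]
lin [-32.9  -2.7  -3. ] ang [-0.     0.     0.129]
lin [-33.    1.5  -3. ] ang [-0.     0.     0.129]
lin [-32.6   5.8  -3. ] ang [-0.     0.     0.129]
lin [-31.5   9.9  -3. ] ang [-0.     0.     0.129]
lin [-30.   13.9  -3. ] ang [-0.     0.     0.129]
lin [-27.9  17.7  -3. ] ang [-0.     0.     0.129]
lin [-25.4  21.1  -3. ] ang [-0.     0.     0.129]
lin [-38.   8.  -1.] ang [0.    0.    0.147]
lin [-36.4  13.5  -1. ] ang [0.    0.    0.147]
lin [-34.1  18.6  -1. ] ang [0.    0.    0.147]
lin [-31.   23.4  -1. ] ang [0.    0.    0.147]
lin [-27.2  27.7  -1. ] ang [0.    0.    0.147]
lin [-22.9  31.4  -1. ] ang [0.    0.    0.147]
lin [-18.1  34.4  -1. ] ang [0.    0.    0.147]
lin [-12.8  36.6  -1. ] ang [0.    0.    0.147]
lin [-7.4 38.1 -1. ] ang [0.    0.    0.147]
lin [-1.7 38.8 -1. ] ang [0.    0.    0.147]
lin [-13.7  34.8   2. ] ang [0. 0. 0.]
lin [-13.7  34.8   2. ] ang [0. 0. 0.]
lin [-13.7  34.8   2. ] ang [0. 0. 0.]
lin [-13.7  34.8   2. ] ang [0. 0. 0.]
lin [-13.7  34.8   2. ] ang [0. 0. 0.]
lin [-13.7  34.8   2. ] ang [0. 0. 0.]
lin [-13.7  34.8   2. ] ang [0. 0. 0.]
lin [-13.7  34.8   2. ] ang [0. 0. 0.]
lin [-13.7  34.8   2. ] ang [0. 0. 0.]
lin [-13.7  34.8   2. ] ang [0. 0. 0.]
```

Emit:
{"method": "servo_tool", "body": {"motion": [{"linear": [-29, -15, -3], "angular": [0, 0, 0.129], "jaw": 1}, {"linear": [-31, -11, -3], "angular": [0, 0, 0.129], "jaw": 1}, {"linear": [-32, -7, -3], "angular": [0, 0, 0.129], "jaw": 1}, {"linear": [-33, -3, -3], "angular": [0, 0, 0.129], "jaw": 1}, {"linear": [-33, 1, -3], "angular": [0, 0, 0.129], "jaw": 1}]}}

```text
time_s: 0.6
tcp_pos: [0.2983, 0.5115, 0.2459]
orientation: [1.405, 2.81, -0.001]
ft_force: [-0.1, 0.7, -0.2]
finger_gap: 0.143
grasp_force: 0.0
```

Emit:
{"method": "servo_tool", "body": {"motion": [{"linear": [-33, 6, -3], "angular": [0, 0, 0.129], "jaw": 1}, {"linear": [-31, 10, -3], "angular": [0, 0, 0.129], "jaw": 1}, {"linear": [-30, 14, -3], "angular": [0, 0, 0.129], "jaw": 1}, {"linear": [-28, 18, -3], "angular": [0, 0, 0.129], "jaw": 1}, {"linear": [-25, 21, -3], "angular": [0, 0, 0.129], "jaw": 1}]}}

```text
time_s: 1.1
tcp_pos: [0.4202, 0.4001, 0.2611]
orientation: [-2.223, -2.22, 0.001]
ft_force: [0.6, -0.2, 0.2]
finger_gap: 0.001
grasp_force: 0.0
```

Emit:
{"method": "servo_tool", "body": {"motion": [{"linear": [-38, 8, -1], "angular": [0, 0, 0.147], "jaw": 1}, {"linear": [-36, 13, -1], "angular": [0, 0, 0.147], "jaw": 1}, {"linear": [-34, 19, -1], "angular": [0, 0, 0.147], "jaw": 1}, {"linear": [-31, 23, -1], "angular": [0, 0, 0.147], "jaw": 1}, {"linear": [-27, 28, -1], "angular": [0, 0, 0.147], "jaw": 1}]}}

```text
time_s: 1.6
tcp_pos: [0.4599, 0.2104, 0.266]
orientation: [-2.872, -1.272, 0.001]
ft_force: [-0.0, 0.0, 0.2]
finger_gap: -0.0
grasp_force: 0.0
```

Emit:
{"method": "servo_tool", "body": {"motion": [{"linear": [-23, 31, -1], "angular": [0, 0, 0.147], "jaw": 1}, {"linear": [-18, 34, -1], "angular": [0, 0, 0.147], "jaw": 1}, {"linear": [-13, 37, -1], "angular": [0, 0, 0.147], "jaw": 1}, {"linear": [-7, 38, -1], "angular": [0, 0, 0.147], "jaw": 1}, {"linear": [-2, 39, -1], "angular": [0, 0, 0.147], "jaw": 1}]}}

```text
time_s: 2.1
tcp_pos: [0.4997, 0.0208, 0.2711]
orientation: [-3.137, -0.155, 0.0]
ft_force: [0.2, -0.1, -0.8]
finger_gap: -0.002
grasp_force: 0.0
```

Emit:
{"method": "servo_tool", "body": {"motion": [{"linear": [-13, 35, 2], "jaw": 1}, {"linear": [-13, 35, 2], "jaw": 1}, {"linear": [-13, 35, 2], "jaw": 1}, {"linear": [-13, 35, 2], "jaw": 1}, {"linear": [-13, 35, 2], "jaw": 1}]}}

```text
invalid input at $.motion[0]: expected keys angular, linear, jaw
```

Emit:
{"method": "servo_tool", "body": {"motion": [{"linear": [-13, 35, 2], "jaw": 1}, {"linear": [-13, 35, 2], "jaw": 1}, {"linear": [-13, 35, 2], "jaw": 1}, {"linear": [-13, 35, 2], "jaw": 1}, {"linear": [-13, 35, 2], "jaw": 1}]}}

```text
invalid input at $.motion[0]: expected keys angular, linear, jaw
```

```bash
python3 - <<'E'
from h import *
c=cap('wrist','w1');W=cloud(c);p,o,s=cur();print(p)
P=W.reshape(-1,3)
b=P[(P[:,2]>.100)&(P[:,2]<.14)&(P[:,0]<.52)&(P[:,0]>.42)&(abs(P[:,1]+.345)<.06)].astype(np.float32)
print(len(b),b.mean(0) if len(b) else 0,cv2.minAreaRect(b[:,:2]*1000) if len(b)>3 else 0)
plan(p,o,[((.41,-.345,.10),-87,4)],99)
E
```

```text
[0.50075752 0.01229537 0.27165366]
0 0 0
lin [-30.1  87.   43.2] ang [ 0.001 -0.     0.008]
lin [-29.4  87.2  43.1] ang [ 0.001 -0.     0.008]
lin [-28.7  87.5  43.1] ang [ 0.001 -0.     0.008]
lin [-28.   87.8  43. ] ang [ 0.001 -0.     0.008]
```

View pics/w1.png

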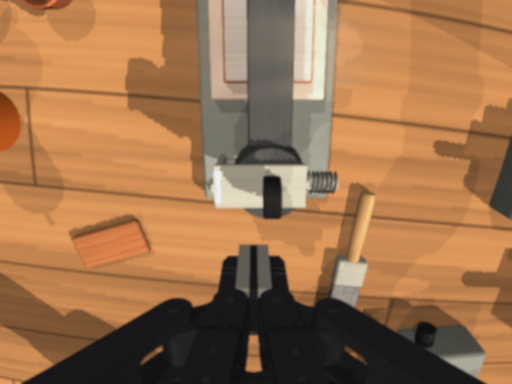

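The wrist view from above the press shows the black disc at (271,197), the spring barrel at right (-y), and the beam running up. My rows lacked the "angular" key, so the calls were refused and nothing moved.

Emit:
{"method": "servo_tool", "body": {"motion": [{"linear": [-13, 35, 2], "angular": [0, 0, 0], "jaw": 1}, {"linear": [-13, 35, 2], "angular": [0, 0, 0], "jaw": 1}, {"linear": [-13, 35, 2], "angular": [0, 0, 0], "jaw": 1}, {"linear": [-13, 35, 2], "angular": [0, 0, 0], "jaw": 1}, {"linear": [-13, 35, 2], "angular": [0, 0, 0], "jaw": 1}]}}

```text
time_s: 2.65
tcp_pos: [0.4528, -0.1597, 0.261]
orientation: [-3.137, -0.166, 0.0]
ft_force: [0.3, -0.2, 1.0]
finger_gap: 0.0
grasp_force: 0.0
```

Emit:
{"method": "servo_tool", "body": {"motion": [{"linear": [-12, 34, 2], "angular": [0, 0, 0], "jaw": 1}, {"linear": [-12, 34, 2], "angular": [0, 0, 0], "jaw": 1}, {"linear": [-12, 34, 2], "angular": [0, 0, 0], "jaw": 1}, {"linear": [-12, 34, 2], "angular": [0, 0, 0], "jaw": 1}, {"linear": [-12, 34, 2], "angular": [0, 0, 0], "jaw": 1}]}}

```text
time_s: 3.15
tcp_pos: [0.4112, -0.3348, 0.2512]
orientation: [-3.136, -0.166, -0.001]
ft_force: [-0.1, -0.4, 0.6]
finger_gap: -0.006
grasp_force: 0.0
```

```bash
python3 - <<'E'
from h import *
W=cloud(load('w1'));P=W.reshape(-1,3)
b=P[(P[:,2]>.14)&(P[:,2]<.2)&(P[:,0]<.53)&(P[:,0]>.45)&(abs(P[:,1])<.06)].astype(np.float32)
print('disc',len(b),b.mean(0),b.min(0),b.max(0),cv2.minAreaRect(b[:,:2]*1000))
b=P[(P[:,2]>.121)&(P[:,2]<.133)&(P[:,0]<.56)&(P[:,0]>.43)&(abs(P[:,1])<.09)].astype(np.float32);print('slide',cv2.minAreaRect(b[:,:2]*1000),np.median(b,0))
b=P[(P[:,2]>.015)&(P[:,2]<.03)&(P[:,0]<.9)&(P[:,0]>.43)&(abs(P[:,1]-.02)<.1)].astype(np.float32);print('base',cv2.minAreaRect(b[:,:2]*1000))
c=cap('wrist','w2');W=cloud(c);p,o,s=cur();print(p)
P=W.reshape(-1,3)
b=P[(P[:,2]>.100)&(P[:,2]<.14)&(P[:,0]<.52)&(P[:,0]>.42)&(abs(P[:,1]+.345)<.06)].astype(np.float32)
print(len(b),b.mean(0) if len(b) else 0,cv2.minAreaRect(b[:,:2]*1000) if len(b)>3 else 0)
plan(p,o,[((.41,-.345,.10),-87,5)],99)
E
```

```text
disc 827 [0.4950447  0.00631977 0.16616014] [ 0.4741553  -0.0029523   0.14503418] [0.50895435 0.01371803 0.17305465] ((491.6902160644531, 5.498051643371582), (33.823856353759766, 14.073823928833008), 5.852984428405762)
slide ((492.28564453125, 0.47507476806640625), (63.017791748046875, 110.98486328125), 7.672032833099365) [0.49350128 0.01709745 0.12698546]
base ((551.6691284179688, 12.098442077636719), (222.13217163085938, 150.8823699951172), 5.714315414428711)
[ 0.40795576 -0.34129496  0.25124382]
1687 [ 0.46521357 -0.3473383   0.11696766] ((467.51116943359375, -347.8277587890625), (55.42512893676758, 26.041934967041016), 88.33515167236328)
lin [ 0.4  0.6 30.3] ang [0.001 0.    0.009]
lin [ 0.4  0.7 30.3] ang [0.001 0.    0.009]
lin [ 0.4  0.7 30.3] ang [0.001 0.    0.009]
lin [ 0.4  0.7 30.2] ang [0.001 0.    0.009]
lin [ 0.4  0.7 30.2] ang [0.001 0.    0.009]
```

Emit:
{"method": "servo_tool", "body": {"motion": [{"linear": [0, 1, 30], "angular": [0, 0, 0], "jaw": 1}, {"linear": [0, 1, 30], "angular": [0, 0, 0], "jaw": 1}, {"linear": [0, 1, 30], "angular": [0, 0, 0], "jaw": 1}, {"linear": [0, 1, 30], "angular": [0, 0, 0], "jaw": 1}, {"linear": [0, 1, 30], "angular": [0, 0, 0], "jaw": 1}]}}

```text
time_s: 3.7
tcp_pos: [0.4122, -0.3382, 0.0998]
orientation: [-3.137, -0.166, 0.0]
ft_force: [0.2, 0.5, 0.4]
finger_gap: -0.001
grasp_force: 0.0
```

Emit:
{"method": "servo_tool", "body": {"motion": [{"linear": [15, 2, 0], "angular": [0, 0, 0], "jaw": 1}, {"linear": [15, 2, 0], "angular": [0, 0, 0], "jaw": 1}, {"linear": [15, 2, 0], "angular": [0, 0, 0], "jaw": 1}, {"linear": [15, 2, 0], "angular": [0, 0, 0], "jaw": 1}, {"linear": [15, 2, 0], "angular": [0, 0, 0], "jaw": 1}]}}

```text
time_s: 4.2
tcp_pos: [0.4879, -0.3405, 0.1008]
orientation: [-3.136, -0.165, 0.002]
ft_force: [-0.0, -0.0, 0.7]
finger_gap: 0.001
grasp_force: 0.3
```

Emit:
{"method": "servo_tool", "body": {"motion": [{"linear": [15, 2, 0], "angular": [0, 0, 0], "jaw": 1}, {"linear": [15, 2, 0], "angular": [0, 0, 0], "jaw": 1}, {"linear": [15, 2, 0], "angular": [0, 0, 0], "jaw": 1}, {"linear": [0, 0, 0], "angular": [0, 0, 0], "jaw": 1}]}}

```text
time_s: 4.6
tcp_pos: [0.5244, -0.3415, 0.1002]
orientation: [-3.13, -0.161, 0.029]
ft_force: [-20.2, 7.9, 15.0]
finger_gap: 0.001
grasp_force: 12.9
```

Emit:
{"method": "servo_tool", "body": {"motion": [{"linear": [-20, 0, 0], "angular": [0, 0, 0], "jaw": 1}, {"linear": [-20, 0, -10], "angular": [0, 0, 0], "jaw": 1}, {"linear": [0, 0, -45], "angular": [0, 0, 0], "jaw": 1}, {"linear": [0, 0, -45], "angular": [0, 0, 0], "jaw": 1}, {"linear": [-20, 0, -45], "angular": [0, 0, 0], "jaw": 1}]}}

```text
time_s: 5.1
tcp_pos: [0.4755, -0.3464, 0.2472]
orientation: [-3.137, -0.171, 0.001]
ft_force: [0.8, 1.1, 0.0]
finger_gap: -0.0
grasp_force: 0.0
```

```bash
python3 - <<'E'
from h import *
c=cap('wrist','w3');W=cloud(c);p,o,s=cur();print(p,s['ft_force'])
P=W.reshape(-1,3)
b=P[(P[:,2]>.100)&(P[:,2]<.14)&(P[:,0]<.6)&(P[:,0]>.42)&(abs(P[:,1]+.345)<.06)].astype(np.float32)
print(len(b),b.mean(0) if len(b) else 0,cv2.minAreaRect(b[:,:2]*1000) if len(b)>3 else 0)
plan(p,o,[((.493,.006,.26),-84.2,10)],99)
E
```

```text
[ 0.47278495 -0.35195645  0.2551312 ] [-0.94333336 -6.05654297  4.03999901]
1760 [ 0.54608935 -0.3494626   0.1171065 ] ((542.9600830078125, -349.4966125488281), (55.460243225097656, 25.289846420288086), 88.34044647216797)
lin [  5.7 -35.4  -0.6] ang [ 0.001 -0.001  0.   ]
lin [  5.7 -35.4  -0.6] ang [ 0.001 -0.001  0.   ]
lin [  5.7 -35.4  -0.6] ang [ 0.001 -0.001  0.   ]
lin [  5.7 -35.4  -0.6] ang [ 0.001 -0.001  0.   ]
lin [  5.7 -35.4  -0.6] ang [ 0.001 -0.001  0.   ]
lin [  5.7 -35.4  -0.6] ang [ 0.001 -0.001  0.   ]
lin [  5.6 -35.4  -0.5] ang [ 0.001 -0.001  0.   ]
lin [  5.6 -35.4  -0.5] ang [ 0.001 -0.001  0.   ]
lin [  5.6 -35.4  -0.5] ang [ 0.001 -0.001  0.   ]
lin [  5.6 -35.4  -0.5] ang [ 0.001 -0.001  0.   ]
```

The bar moved from x 0.465 to 0.546, so the handle is at off. Now to the disc.

Emit:
{"method": "servo_tool", "body": {"motion": [{"linear": [6, -35, -1], "angular": [0, 0, 0], "jaw": 0.4}, {"linear": [6, -35, -1], "angular": [0, 0, 0], "jaw": 0.4}, {"linear": [6, -35, -1], "angular": [0, 0, 0], "jaw": 0.4}, {"linear": [6, -35, -1], "angular": [0, 0, 0], "jaw": 0.4}, {"linear": [6, -35, -1], "angular": [0, 0, 0], "jaw": 0.4}]}}

```text
time_s: 5.65
tcp_pos: [0.4847, -0.1695, 0.251]
orientation: [-3.137, -0.166, 0.0]
ft_force: [0.3, -0.2, -0.3]
finger_gap: 0.601
grasp_force: 0.0
```

Emit:
{"method": "servo_tool", "body": {"motion": [{"linear": [5, -36, -1], "angular": [0, 0, 0], "jaw": 0.4}, {"linear": [5, -36, -1], "angular": [0, 0, 0], "jaw": 0.4}, {"linear": [5, -36, 0], "angular": [0, 0, 0], "jaw": 0.4}, {"linear": [6, -35, 0], "angular": [0, 0, 0], "jaw": 0.4}, {"linear": [6, -35, 0], "angular": [0, 0, 0], "jaw": 0.4}]}}

```text
time_s: 6.15
tcp_pos: [0.4928, 0.0103, 0.2531]
orientation: [-3.137, -0.166, 0.0]
ft_force: [1.9, 0.4, -0.4]
finger_gap: 0.6
grasp_force: 0.0
```

```bash
python3 - <<'E'
from h import *
c=cap('wrist','w4');W=cloud(c);p,o,s=cur();print(p,s['ft_force'],s['finger_gap'])
P=W.reshape(-1,3)
b=P[(P[:,2]>.14)&(P[:,2]<.18)&(P[:,0]<.53)&(P[:,0]>.45)&(abs(P[:,1])<.06)].astype(np.float32)
print('disc',len(b),b.min(0),b.max(0),cv2.minAreaRect(b[:,:2]*1000))
plan(p,o,[((.493,.0058,.19),-84.2,3),((.493,.0058,.137),-84.2,3)],99)
E
```

```text
[0.49284906 0.01788317 0.25265535] [ 0.42893589  6.12867841 -0.07066045] 0.5986051052400844
disc 923 [ 0.47524422 -0.00258485  0.14656134] [0.50897175 0.01389657 0.17307912] ((492.26568603515625, 5.453243255615234), (32.9154052734375, 14.017611503601074), 5.966648101806641)
lin [-0.4  4.1 20.9] ang [-0.001  0.     0.004]
lin [-0.4  4.1 20.9] ang [-0.001  0.     0.004]
lin [-0.4  4.  20.9] ang [-0.001  0.     0.004]
lin [-0.  -0.  17.7] ang [ 0. -0. -0.]
lin [-0.  -0.  17.7] ang [ 0. -0. -0.]
lin [-0.  -0.  17.7] ang [ 0. -0. -0.]
```

View pics/w4.png

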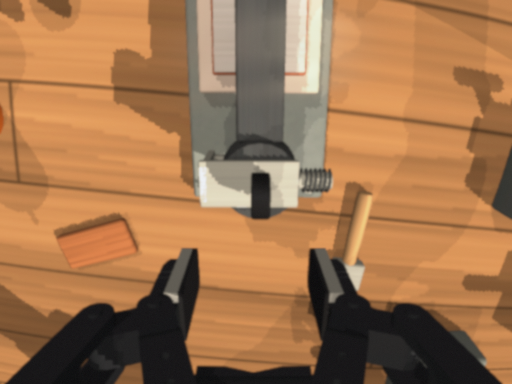

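The view shows the disc at (261,195) with the open fingers on either side of it, so I descend to just above it.

Emit:
{"method": "servo_tool", "body": {"motion": [{"linear": [0, 4, 20], "angular": [0, 0, 0.004], "jaw": 0.4}, {"linear": [0, 4, 20], "angular": [0, 0, 0.004], "jaw": 0.4}, {"linear": [0, 4, 20], "angular": [0, 0, 0.004], "jaw": 0.4}, {"linear": [0, 0, 0], "angular": [0, 0, 0], "jaw": 0.4}, {"linear": [0, 0, 0], "angular": [0, 0, 0], "jaw": 0.4}]}}

```text
time_s: 6.7
tcp_pos: [0.4943, -0.0034, 0.1934]
orientation: [3.138, 0.146, -0.001]
ft_force: [0.4, 0.5, 0.3]
finger_gap: 0.601
grasp_force: 0.0
```

```bash
python3 - <<'E'
from h import *
p,o,s=cur();print(p,s['ft_force'])
plan(p,o,[((.493,.0056,.136),-84.2,4)],99)
E
```

```text
[ 0.4942697  -0.00338156  0.19335473] [0.39946088 0.53034232 0.34013948]
lin [-0.1 -2.3 14.3] ang [ 0.     0.    -0.002]
lin [-0.1 -2.3 14.3] ang [ 0.     0.    -0.002]
lin [-0.1 -2.3 14.3] ang [ 0.     0.    -0.002]
lin [-0.1 -2.3 14.3] ang [ 0.     0.    -0.002]
```

Emit:
{"method": "servo_tool", "body": {"motion": [{"linear": [0, -9, 15], "angular": [0, 0, 0], "jaw": 0.4}, {"linear": [0, 0, 14], "angular": [0, 0, 0], "jaw": 0.4}, {"linear": [0, 0, 14], "angular": [0, 0, 0], "jaw": 0.4}, {"linear": [0, 0, 14], "angular": [0, 0, 0], "jaw": 0.4}, {"linear": [0, 0, 0], "angular": [0, 0, 0], "jaw": 0.4}]}}

```text
time_s: 7.2
tcp_pos: [0.4921, 0.005, 0.1342]
orientation: [3.137, 0.145, -0.006]
ft_force: [-0.1, 0.3, -0.4]
finger_gap: 0.598
grasp_force: 0.0
```

```bash
python3 - <<'E'
from h import *
p,o,s=cur();print(p,s['ft_force'])
plan(p,o,[((.493,.0056,.136),-84.2,1)],99)
E
```

```text
[0.49213865 0.00500624 0.13422874] [-0.13252821  0.34394929 -0.38098356]
lin [ 0.9 -0.5 -1.8] ang [ 0.001  0.004 -0.009]
```

Emit:
{"method": "servo_tool", "body": {"motion": [{"linear": [1, 0, -2], "angular": [0, 0, 0], "jaw": 1}, {"linear": [0, 0, 0], "angular": [0, 0, 0], "jaw": 1}, {"linear": [0, 0, 0], "angular": [0, 0, 0], "jaw": 1}, {"linear": [0, 0, 0], "angular": [0, 0, 0], "jaw": 1}, {"linear": [0, 0, 0], "angular": [0, 0, 0], "jaw": 1}], "grip_force": 70}}

```text
time_s: 7.7
tcp_pos: [0.4955, 0.0055, 0.1393]
orientation: [-3.138, -0.147, -0.003]
ft_force: [0.1, -1.5, 5.9]
finger_gap: 0.153
grasp_force: 69.0
```

Emit:
{"method": "servo_tool", "body": {"motion": [{"linear": [0, -4, 0], "angular": [0, 0, 0], "jaw": 1}, {"linear": [0, -4, 0], "angular": [0, 0, 0], "jaw": 1}, {"linear": [0, -4, 0], "angular": [0, 0, 0], "jaw": 1}, {"linear": [0, -4, 0], "angular": [0, 0, 0], "jaw": 1}, {"linear": [0, 0, 0], "angular": [0, 0, 0], "jaw": 1}]}}

```text
time_s: 8.2
tcp_pos: [0.494, 0.0198, 0.1393]
orientation: [3.136, 0.145, 0.003]
ft_force: [-0.5, -4.9, 6.6]
finger_gap: 0.151
grasp_force: 69.5
```

Emit:
{"method": "servo_tool", "body": {"motion": [{"linear": [0, 0, 0], "angular": [0, 0, 0], "jaw": 1}, {"linear": [0, 0, 0], "angular": [0, 0, 0], "jaw": 1}, {"linear": [0, 0, 0], "angular": [0, 0, 0], "jaw": 1}]}}

```text
time_s: 8.5
tcp_pos: [0.494, 0.0193, 0.1393]
orientation: [3.136, 0.144, 0.003]
ft_force: [0.0, -5.4, 5.9]
finger_gap: 0.157
grasp_force: 69.5
```

```bash
python3 - <<'E'
from h import *
c=cap('wrist','w5');W=cloud(c);p,o,s=cur();print(p,s['ft_force'],s['finger_gap'],s['grasp_force'])
# lift arc: rotate about hinge
yw=np.radians(5.8);ex=np.array([np.cos(yw),np.sin(yw),0]);ey=np.array([-np.sin(yw),np.cos(yw),0])
hinge=np.array([.493,.0056,0])+.24*ex+np.array([0,0,.098])
n=15;th=.43
for sgn in(1,-1):
    q=p;oo=o;dR=R.from_rotvec(sgn*ey*th/n)
    q2=hinge+R.from_rotvec(sgn*ey*th).apply(p-hinge);print(sgn,q2)
    if q2[2]<p[2]:continue
    for k in range(n):
        qn=hinge+dR.apply(q-hinge);print((oo.inv().apply(qn-q)*1000).round(1),(oo.inv()*dR*oo).as_rotvec().round(4));oo=dR*oo;q=qn
E
```

```text
[0.49401326 0.01927284 0.13924689] [ 0.34868384 -5.44394561  5.86848012] 0.15283556269680848 69.50779121558298
1 [0.5326398  0.02319638 0.23454476]
[ 1.3  0.  -6.8] [-0.0003 -0.0287 -0.0001]
[ 1.3  0.  -6.8] [-0.0003 -0.0287 -0.0001]
[ 1.3  0.  -6.8] [-0.0003 -0.0287 -0.0001]
[ 1.3  0.  -6.8] [-0.0003 -0.0287 -0.0001]
[ 1.3  0.  -6.8] [-0.0003 -0.0287 -0.0001]
[ 1.3  0.  -6.8] [-0.0003 -0.0287 -0.0001]
[ 1.3  0.  -6.8] [-0.0003 -0.0287 -0.0001]
[ 1.3  0.  -6.8] [-0.0003 -0.0287 -0.0001]
[ 1.3  0.  -6.8] [-0.0003 -0.0287 -0.0001]
[ 1.3  0.  -6.8] [-0.0003 -0.0287 -0.0001]
[ 1.3  0.  -6.8] [-0.0003 -0.0287 -0.0001]
[ 1.3  0.  -6.8] [-0.0003 -0.0287 -0.0001]
[ 1.3  0.  -6.8] [-0.0003 -0.0287 -0.0001]
[ 1.3  0.  -6.8] [-0.0003 -0.0287 -0.0001]
[ 1.3  0.  -6.8] [-0.0003 -0.0287 -0.0001]
-1 [0.4984266  0.01972113 0.03643926]
```

View pics/w5.png

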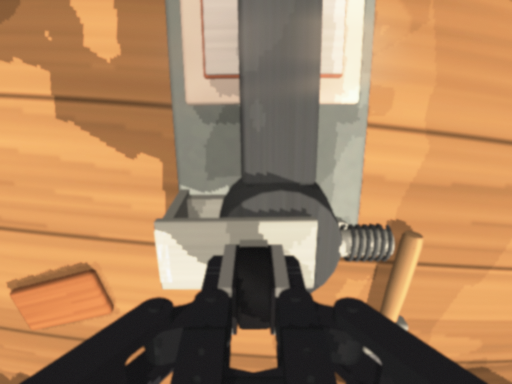

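The view shows the slide plate shifted left, with the disc held at (255,285). The latch is drawn about 14 mm and the 5.4 N force agrees with that. Now I lift along the hinge arc.

Emit:
{"method": "servo_tool", "body": {"motion": [{"linear": [1.3, 0, -6.8], "angular": [0, -0.0287, 0], "jaw": 1}, {"linear": [1.3, 0, -6.8], "angular": [0, -0.0287, 0], "jaw": 1}, {"linear": [1.3, 0, -6.8], "angular": [0, -0.0287, 0], "jaw": 1}, {"linear": [1.3, 0, -6.8], "angular": [0, -0.0287, 0], "jaw": 1}, {"linear": [1.3, 0, -6.8], "angular": [0, -0.0287, 0], "jaw": 1}]}}

```text
time_s: 9.05
tcp_pos: [0.5018, 0.0199, 0.1715]
orientation: [3.12, 0.143, -0.225]
ft_force: [0.8, -6.4, -3.2]
finger_gap: 0.15
grasp_force: 68.9
```

Emit:
{"method": "servo_tool", "body": {"motion": [{"linear": [1.3, 0, -6.8], "angular": [0, -0.0287, 0], "jaw": 1}, {"linear": [1.3, 0, -6.8], "angular": [0, -0.0287, 0], "jaw": 1}, {"linear": [1.3, 0, -6.8], "angular": [0, -0.0287, 0], "jaw": 1}, {"linear": [1.3, 0, -6.8], "angular": [0, -0.0287, 0], "jaw": 1}, {"linear": [1.3, 0, -6.8], "angular": [0, -0.0287, 0], "jaw": 1}]}}

```text
time_s: 9.55
tcp_pos: [0.5146, 0.021, 0.2034]
orientation: [3.089, 0.141, -0.448]
ft_force: [-1.0, -5.9, -2.2]
finger_gap: 0.155
grasp_force: 69.0
```

Emit:
{"method": "servo_tool", "body": {"motion": [{"linear": [1.3, 0, -6.8], "angular": [0, -0.0287, 0], "jaw": 1}, {"linear": [1.3, 0, -6.8], "angular": [0, -0.0287, 0], "jaw": 1}, {"linear": [1.3, 0, -6.8], "angular": [0, -0.0287, 0], "jaw": 1}, {"linear": [1.3, 0, -6.8], "angular": [0, -0.0287, 0], "jaw": 1}, {"linear": [1.3, 0, -6.8], "angular": [0, -0.0287, 0], "jaw": 1}]}}

```text
time_s: 10.05
tcp_pos: [0.532, 0.0227, 0.2333]
orientation: [3.043, 0.138, -0.669]
ft_force: [-2.2, -6.0, -1.9]
finger_gap: 0.15
grasp_force: 69.1
```

Emit:
{"method": "servo_tool", "body": {"motion": [{"linear": [0, 0, 0], "angular": [0, 0, 0], "jaw": 1}, {"linear": [0, 0, 0], "angular": [0, 0, 0], "jaw": 1}, {"linear": [0, 0, 0], "angular": [0, 0, 0], "jaw": 1}, {"linear": [0, 0, 0], "angular": [0, 0, 0], "jaw": 1}, {"linear": [0, 0, 0], "angular": [0, 0, 0], "jaw": 1}]}}

```text
time_s: 10.55
tcp_pos: [0.5319, 0.0225, 0.2331]
orientation: [3.043, 0.138, -0.666]
ft_force: [-1.9, -6.5, -0.7]
finger_gap: 0.152
grasp_force: 69.1
```

```bash
python3 - <<'E'
from h import *
c=cap('scene','s9');p,o,s=cur();print(p,s['ft_force'],s['joint_velocities'].round(4),s['q'].round(2))
W=cloud(c)
P=W[203:275,145:200].reshape(-1,3);b=P[(P[:,2]>.1)&(P[:,2]<.13)&(P[:,0]<.58)&(abs(P[:,1]+.345)<.05)];print('bar',len(b),b.mean(0))
cv2.imwrite('pics/s9c.png',cv2.resize(c['image'][80:310,90:410],None,fx=2.4,fy=2.4,interpolation=2))
E
```

```text
[0.53188129 0.02251351 0.2331256 ] [-2.13499501 -6.88031557 -1.37258312] [-0.0009 -0.0015 -0.0008  0.0004  0.0002 -0.002  -0.0003] [-0.62  0.48  0.74  1.43 -0.23  1.78 -1.35]
bar 102 [ 0.55188899 -0.34666356  0.1177033 ]
```

View pics/s9c.png

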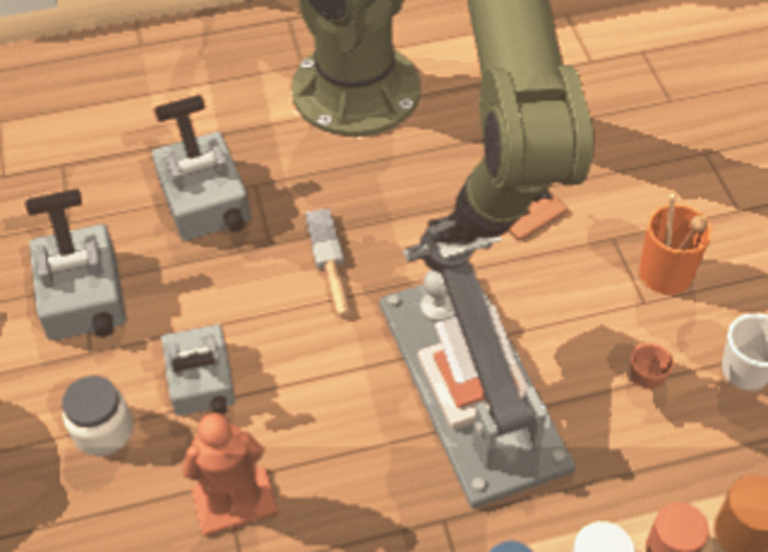

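The crop shows the beam raised off the exposed ball at (437,290), with the disc held in the fingers. The smallest isolator's handle is over at off (195,360), and everything else is undisturbed.

```bash
python3 -c "
from cell import manip
print(manip.sign_off())"
```

```text
the job is handed in; nothing more can be done
None
```

I handed the job in at about 10.6 s: the isolator handle is at off, the latch was drawn about 14 mm with the beam down, and the beam is held still by its disc, front end about 10 cm above the ball; the hand-in returned no verdict.

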